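Pin down the jar bridge of a vibration mill and start it

ROBOT

A 7-joint arm with a two-finger parallel gripper is mounted at the origin on the work surface; the furniture and walls round the work are solid. World frame = base frame: x ahead of the robot, y to its left, z up, the work surface at z = 0. Lengths are in m, angles in rad, forces in N, time in s.
With the tool pointing down it reaches from about 0.425 to 0.925 m from the base axis. Payload 6.8 kg.
Tool frame: the origin (TCP) lies at the very end of the fingers, on their centre line; the grasp point (between the pads) lies 19 mm behind it (r.grip_point_offset is the distance from the TCP to the grasp point, in m); z points along the fingers, y is the line along which they close (so a half turn about z gives the same grasp; the last joint's range is limited). The gripper opens to 85 mm and grips with 20 to 120 N. Pads are 22 mm wide; open, the fingers measure 114 mm over their backs; the gripper's body (76 mm by 85 mm) begins 54 mm behind the grasp point. The pads swing forward as they close: fully open they stand 13 mm farther back than shut.
Start: joints at [-1.351, 0.477, 0.022, 1.555, -0.011, 1.109, -0.083], TCP at [0.217, 0.639, 0.231] pointing down, gripper open.
Joint ranges: [-2.96, 2.96], [-0.34, 2.1], [-1.41, 1.46], [0.24, 2.44], [-1.37, 4.51], [0.17, 1.92], [-2.96, 2.96]. Speed limits (rad/s): [2.39, 2.39, 3.14, 3.14, 3.14, 3.14, 3.14].

INTERFACE

Orientations are given as a rotation vector (axis times angle).
In Python, from bench import status, eyes, r gives the robot as it stands.
- The arm moves only by the shell command python3 -m crank 'ROWS' [OPENING] [FORCE]. ROWS is JSON, a list of rows, each a list of 6 numbers: the shift along the tool's x, y, z normalised to -1 to 1, where 1 is 0.02 m, then the turn, a rotation vector about the tool's x, y, z normalised to -1 to 1, where 1 is 45 degrees. A call has 1 to 12 rows; each row shifts and turns the commanded pose from where the row before left it, along the tool's axes as they then stand; what a row does not reach is not made up. A row lasts 1/10 s, in which the tool goes at most 50 mm and 8.59 degrees, less where a joint would pass 70% of its speed; a pose out of reach is approached as far as the arm can. A call with a number of a shift or a turn outside -1 to 1 is refused whole. A call with a gripper value outside its range is refused whole. OPENING is the opening, from 0 (shut) to 1 (fully open), set as the call begins (- or left out, the last holds). The fingers move at their own pace and stop on an object; FORCE is the grip in N (left out, the last holds). Time passes only in rows, so rows that do not move let the fingers close. It gives the time, the measured TCP pose, the force, the opening and the grip force at its end, in the units of the state.
- status.get_obs(): the state, without advancing time (a new reading comes with each control period).
- eyes.grab_frame(name): name is "scene" or "top"; returns a dict with "image" (480x640x3 uint8, red, green, blue), "depth" (480x640 float32, m along the optical axis (not along the pixel's ray), 0 where there is no reading), "fovy" (degrees; the focal length in pixels is half the picture's height over the tangent of half this angle, whatever the lens; pixels are square), "cx", "cy" (the principal point, pixels), "world_to_cam" (4x4, takes a point from world to camera coordinates). Camera axes: x right, y up, looking along -z (the intrinsics and any distortion apply to the point x, -y, -z); pixel columns grow to the right and rows downward; lengths in m; the calibration is good to about 2 mm. A picture is of the moment at which its call begins.
- r.hand_in(): hands the job in; it is judged then, once.
The state is a dict: "clock": time; "joints": joint angles; "qvel": joint speeds; "tau": joint torques, N m; "tcp_pos": TCP position; "orientation": TCP orientation; "contact_force": force on the tool from outside, world axes, zero at the start; "moment": the same for the moment, N m; "grip_width": finger opening in m; "gripper_force": force on a finger pad.
Only numpy, scipy, OpenCV 4.12 (cv2) and the standard library are available. Lean on these libraries where they do the work, as an engineer would, in place of code of your own. Each camera call takes 0.05 s, during which the arm holds its last target. There are 200 camera calls.

TASK

The milling jar is loaded: swing the clamping bridge of the vibration mill down onto the jar lid, push the loose steel headed pin through the fork and the bridge's eye from the robot's side until its head is fully home against the fork, without forcing it, and let go of it. Only then press the green membrane start key on the console until it responds, feeling for it rather than jabbing it. Leave the two vials and the spare lid where they stand.

Things in the scene. Friction and masses are not known exactly. Their poses are not given: they have to be found in the camera images.
- jar_mill: The vibration mill, fixed to the bench: grey housing 170 x 212 mm with a light metal deck carrying the jar, the fork on the left, the bridge's hinge on the right, the console in front. Origin under its middle, x away from the robot (the way the pin goes in), z up.
- bridge (a joint): Hinge of the clamping bridge, rad, axis along the mill's x, on the mill's right, at the fork bore's height and 148 mm right of it. 0 = fully down, ring resting on the jar lid (a hard stop); grows as the left end swings up; starts at 0.35 to 0.65. Stiff: it stays where it is left, about 1 N on the press pad moves it.
- press_pad (a point): Centre of the top face of the red pad (24 x 22 mm) on the steel bridge, 105 mm from the hinge axis: press here to swing the bridge down. It moves with the bridge; when down it lies 18 mm beyond the fork mouth (mill's x), 43 mm to its right and 109 mm above the bench.
- eye (a point): Centre of the bridge's eye: 28 mm outside, 16 mm thick, bore 13.5 mm. Bridge down, it lies between the fork cheeks, 1 mm play each side, hidden. It rides on a spring in the bridge end: let alone it stands 3 mm above the fork's bore, and it sinks under load (1 N, then 2.2 N per mm). Nothing latches it down: the pin's tapered nose must draw it into line, pushed with some 8 to 15 N.
- fork_mouth (a point): Centre of the fork's bore on the near cheek's outer face, 96 mm above the bench. x = the way the pin goes in (level), y left, z up: the mill's axes. Dark steel cheeks, 9 mm thick, 28 mm wide, 18 mm apart, bores 13.5 mm; stack 36 mm deep. In front only the mill's deck and the fork's foot, under 60 mm high. The lid's rim (88 mm high) comes to 48 mm right of the bore; nothing stands left of it.
- lock_pin: Loose bright steel headed pin, 0.06 to 0.09 kg. Origin on its axis at the underside of the head (which seats on the fork); +x along the shank to the nose. Shank 12 mm across, 66 mm long, the last 12 mm tapered to 4 mm; head 20 mm across, 8 mm thick, at x = -8 to 0 mm. It lies on the bench on its head rim and shank, nose about 0.07 rad below level.
- pin_nose (a point): Tip of the pin's tapered nose, on its axis, 66 mm from the pin's origin.
- start_key: Green membrane start key (28 x 32 mm, 2.5 mm proud) at the left front of the white console in front of the jar, which slopes 0.12 rad toward the robot; its outer face lies about 64 mm above the bench. Origin at the middle of that face; z is its outward normal. It hardly moves (1.5 mm at most); it answers to a press of 4 N, is at its stop at 11 N, and must not get over 30 N.
- vial_amber: Bystander: amber sample vial with a black cap, 26 mm wide, 55 mm tall, standing; origin under its middle.
- vial_blue: Bystander: white sample vial with a blue cap, 26 mm wide, 50 mm tall, standing; origin under its middle.
- spare_lid: Bystander: spare grey jar lid with a button on top, 66 mm wide, 26 mm tall, lying; origin under its middle.

How it is judged:
On the way, in this order (a step that is already met when the one before it is completed fails the run):
1. the bridge is swung down onto the lid (value of joint bridge below 0.03 rad), for 0.2 s.
2. the pin is through fork and eye with its head home, and let go (x of lock_pin in the frame of fork_mouth between -0.003 and 0.003 m and y of lock_pin in the frame of fork_mouth between -0.003 and 0.003 m and z of lock_pin in the frame of fork_mouth between -0.003 and 0.003 m and x of pin_nose in the frame of fork_mouth above 0.06 m and value of joint bridge below 0.03 rad and angle between the x axis of lock_pin and the x axis of fork_mouth, either way round below 0.08 rad and contact force between the fingers and lock_pin below 0.2 N), for 0.2 s.
3. the green start key is pressed with at least 4 N (contact force between the fingers and start_key above 4 N), for 0.05 s.
At the end, for the whole second after the job is handed in: The pin lies in the fork and the bridge's eye with its head within 3 mm of the near cheek and of the bore's middle, pointing along the bore, at rest and released; the bridge is down (joint below 0.03 rad); the start key has been pressed after that and is released (x of lock_pin in the frame of fork_mouth between -0.003 and 0.003 m and y of lock_pin in the frame of fork_mouth between -0.003 and 0.003 m and z of lock_pin in the frame of fork_mouth between -0.003 and 0.003 m and x of pin_nose in the frame of fork_mouth above 0.06 m and value of joint bridge below 0.03 rad and angle between the x axis of lock_pin and the x axis of fork_mouth, either way round below 0.08 rad and linear speed of lock_pin below 0.01 m/s and contact force between the fingers and start_key below 0.2 N); the robot touches nothing.
It fails at once if the start key is pressed while the pin is not home (contact force between the fingers and start_key above 4 N and not (x of lock_pin in the frame of fork_mouth between -0.003 and 0.003 m and y of lock_pin in the frame of fork_mouth between -0.003 and 0.003 m and z of lock_pin in the frame of fork_mouth between -0.003 and 0.003 m and x of pin_nose in the frame of fork_mouth above 0.06 m and value of joint bridge below 0.03 rad and angle between the x axis of lock_pin and the x axis of fork_mouth, either way round below 0.08 rad)).
It fails at once if the pin is forced against the mill with over 40 N (contact force between lock_pin and jar_mill above 40 N).
It fails at once if the membrane key is jabbed with over 30 N (contact force between the fingers and start_key above 30 N).
It fails at once if a vial is moved more than 30 mm or tipped (distance of any of vial_amber, vial_blue from where it was at the start of the episode above 0.03 m or angle between any of vial_amber, vial_blue's own z axis and vertical above 0.5 rad).
It fails at once if the spare lid is moved more than 30 mm or tipped (distance of spare_lid from where it was at the start of the episode above 0.03 m or angle between spare_lid's own z axis and vertical above 0.5 rad).
It also fails if it takes over 61 s, if anything falls off the work surface, if the arm or the gripper's body presses on something with over 40 N, if the wrist force passes 120 N, or if a joint passes its speed limit or range.

## Working session

There is one attempt and no reset: what is moved stays moved. The work goes in short steps, Python scripts to look and compute and a shell command to move; the robot and the scene stay as the last step left them, time stands still between calls to the robot, and variables do not carry over. Pictures are saved under pics/ and viewed, at most 10 in all, crops included, and the job is handed in when it is done.

```bash
ls; mkdir -p pics; python3 - <<'E'
from bench import status, eyes, r
import cv2,numpy as np
for n in("scene","top"):
    f=eyes.grab_frame(n); cv2.imwrite(f"pics/{n}0.png",f["image"][:,:,::-1]); np.savez(f"pics/{n}0.npz",**f)
    print(n,f["fovy"],f["cx"],f["cy"],f["world_to_cam"].round(4).tolist(),[k for k in f])
print(status.get_obs())
E
```

```text
pics
scene 46.75903734593139 321.9930883261486 236.74460595068112 [[0.7807, -0.6249, 0.0041, -0.2423], [0.4169, 0.5258, 0.7414, -0.3709], [-0.4655, -0.5771, 0.671, -0.5897], [0.0, 0.0, 0.0, 1.0]] ['image', 'depth', 'fovy', 'cx', 'cy', 'world_to_cam']
top 53.97040621437823 314.7724571089251 240.1182096751464 [[0.0969, -0.9953, -0.0047, 0.1658], [0.9748, 0.094, 0.2022, -0.4881], [-0.2008, -0.0242, 0.9793, -0.8465], [0.0, 0.0, 0.0, 1.0]] ['image', 'depth', 'fovy', 'cx', 'cy', 'world_to_cam']
{'clock': 0.1, 'joints': array([-1.35111886,  0.47772912,  0.02234973,  1.55632405, -0.01148328,
        1.10929628, -0.08309933]), 'qvel': array([ 0.00057873, -0.00397902, -0.0016581 , -0.00358069, -0.00113188,
        0.00067207,  0.00085387]), 'tau': array([ 4.02025500e-03, -5.97756529e+01,  1.61346808e+00, -2.81952631e+01,
        1.28492620e-02,  5.06685217e-03,  2.19750984e-05]), 'tcp_pos': array([0.2171602 , 0.63856587, 0.23042729]), 'orientation': array([-5.12514136e-01, -3.09937252e+00,  2.54969817e-03]), 'contact_force': array([ 0.41378614,  0.21438552, -0.33270468]), 'moment': array([-0.00587155, -0.03471695,  0.0073155 ]), 'gripper_force': 0.0, 'grip_width': 0.08571794493209205}
```

View pics/scene0.png

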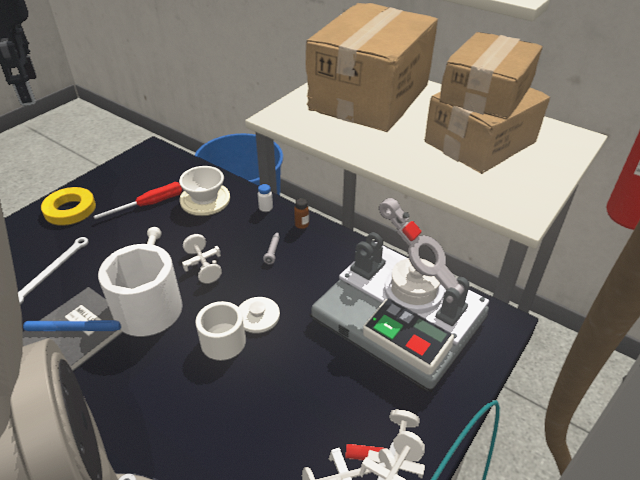

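View pics/top0.png

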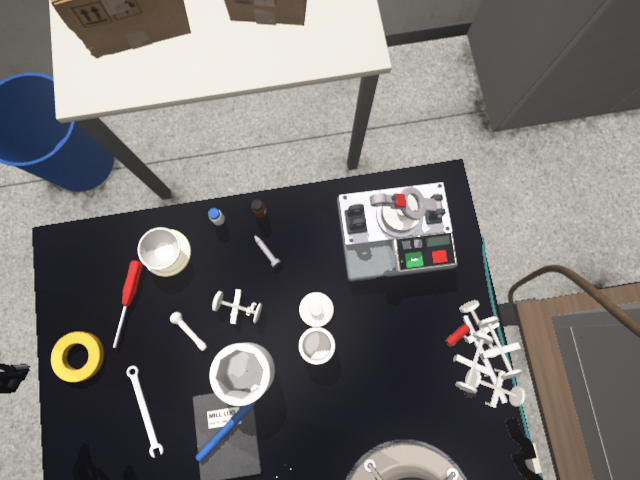

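The scene picture shows the pin at (272,248), nose up-right; the mill at (400,300) with the bridge up, red pad (411,230) and green key (388,326). The top picture shows the pin at (267,252), head at (276,265), nose up-left at (257,238); the fork is at (355,218), key (413,260), pad (400,200), vials at (216,217) and (258,209), spare lid (316,310).

```bash
cat >h.py <<'E'
import numpy as np,cv2
from scipy.spatial.transform import Rotation as R
def K(f): return 240/np.tan(np.radians(f["fovy"])/2)
def cloud(f):
    d=f["depth"];v,u=np.mgrid[:480,:640];k=K(f)
    p=np.stack([(u-f["cx"])/k*d,-(v-f["cy"])/k*d,-d],-1)
    M=np.linalg.inv(f["world_to_cam"]); P=p@M[:3,:3].T+M[:3,3]; P[d<=0]=np.nan; return P
def ray(f,u,v,z):
    k=K(f);M=np.linalg.inv(f["world_to_cam"]);d=M[:3,:3]@np.array([(u-f["cx"])/k,-(v-f["cy"])/k,-1]);o=M[:3,3]
    return o+d*(z-o[2])/d[2]
def proj(f,p):
    c=f["world_to_cam"][:3,:3]@p+f["world_to_cam"][:3,3];k=K(f);return f["cx"]+k*c[0]/-c[2],f["cy"]-k*c[1]/-c[2]
E
python3 - <<'E'
from h import *
np.set_printoptions(precision=4,suppress=True)
roi={"scene":((300,180,500,390),(255,228,285,270)),"top":((330,175,465,285),(245,228,285,275))}
for n in roi:
    f=np.load(f"pics/{n}0.npz");f={k:f[k] for k in f};P=cloud(f);I=f["image"];hsv=cv2.cvtColor(I,cv2.COLOR_RGB2HSV)
    def sub(b): m=np.zeros((480,640),bool);m[b[1]:b[3],b[0]:b[2]]=1;return m
    m=sub(roi[n][0])
    b=P[sub((100,300,250,470)if n=="top" else (200,350,300,400))];print(n,"bench z",np.nanmedian(b[:,2]))
    g=m&(hsv[...,0]>50)&(hsv[...,0]<75)&(hsv[...,1]>150)&(hsv[...,2]>90)
    print("green",g.sum(),np.nanmedian(P[g],0),"rect",cv2.minAreaRect(P[g][:,:2].astype(np.float32)))
    rd=m&((hsv[...,0]<8)|(hsv[...,0]>172))&(hsv[...,1]>150)&(hsv[...,2]>90)
    c,l,s,ce=cv2.connectedComponentsWithStats(rd.astype(np.uint8))
    for i in range(1,c):
        if s[i,4]>15:print("red",s[i],np.nanmedian(P[l==i],0),np.nanmin(P[l==i],0),np.nanmax(P[l==i],0))
    for lo,hi in((.02,.2),(.052,.064)):
        q=P[m&(P[...,2]>lo)&(P[...,2]<hi)]; print("mill",lo,len(q),cv2.minAreaRect(q[:,:2].astype(np.float32)),cv2.boxPoints(cv2.minAreaRect(q[:,:2].astype(np.float32))).tolist())
    dk=m&(I.max(-1)<75)&(P[...,2]>.065)&(P[...,2]<.14)
    q=P[dk]; c,l,s,ce=cv2.connectedComponentsWithStats(dk.astype(np.uint8))
    for i in range(1,c):
        if s[i,4]>25:q=P[l==i];print("dark",s[i],q.mean(0),q.min(0),q.max(0))
    pm=sub(roi[n][1])&(I.max(-1)>80)
    c,l,s,ce=cv2.connectedComponentsWithStats(pm.astype(np.uint8));i=1+s[1:,4].argmax();pm=l==i
    vv,uu=np.nonzero(pm); Q=np.array([ray(f,u,v,.008) for u,v in zip(uu,vv)])
    r_=cv2.minAreaRect(Q[:,:2].astype(np.float32));print("pin",s[i],r_,cv2.boxPoints(r_).tolist());q=P[pm];print(np.nanmax(q,0),np.nanmedian(q,0))
    x0,y0,x1,y1=[roi[n][1],roi[n][0]][1];big=cv2.resize(I[y0:y1,x0:x1],None,fx=4 if n=="top" else 2.8,fy=4 if n=="top" else 2.8,interpolation=cv2.INTER_CUBIC);cv2.imwrite(f"pics/{n}c.png",big[:,:,::-1])
E
```

```text
scene bench z 0.001152580784123669
green 195 [0.4405 0.0217 0.0644] rect ((0.44005468487739563, 0.027004320174455643), (0.020592931658029556, 0.039758116006851196), 20.635540008544922)
red [403 221  18  20 208] [0.5241 0.0716 0.1661] [0.5135 0.0628 0.156 ] [0.5396 0.0822 0.1734]
red [406 335  24  20 282] [ 0.4572 -0.0221  0.0634] [ 0.4447 -0.0367  0.0594] [ 0.4698 -0.007   0.0668]
mill 0.02 16464 ((0.48748812079429626, 0.1365429013967514), (0.17574575543403625, 0.37882956862449646), 11.451462745666504) [[0.36375853419303894, 0.3047409951686859], [0.4389704763889313, -0.06654733419418335], [0.611217737197876, -0.031655192375183105], [0.5360057353973389, 0.33963313698768616]]
mill 0.052 3202 ((0.489073246717453, 0.14010286331176758), (0.1649676263332367, 0.3752312660217285), 10.480854988098145) [[0.37383705377578735, 0.3095839023590088], [0.44209420680999756, -0.05938692390918732], [0.6043094396591187, -0.029378175735473633], [0.5360522866249084, 0.3395926356315613]]
dark [354 235  29  36 504] [0.5067 0.1342 0.0858] [0.4905 0.1201 0.065 ] [0.5315 0.1549 0.1096]
dark [441 281  28  36 34
[... 1663 characters left out ...]
] [ 0.5234 -0.0188  0.0657] [0.5338 0.0032 0.1064]
dark [350 221  16   9  74] [0.4964 0.136  0.0853] [0.4927 0.1221 0.065 ] [0.503  0.1498 0.1085]
dark [416 235  21  19  86] [0.4829 0.0077 0.0668] [ 0.4618 -0.0125  0.065 ] [0.4975 0.024  0.0699]
dark [397 238  18  12  74] [0.479  0.0441 0.067 ] [0.4654 0.028  0.065 ] [0.4879 0.0592 0.0705]
pin [254 235  26  32 232] ((0.44863900542259216, 0.3108072280883789), (0.07199706137180328, 0.01835150457918644), 46.52863311767578) [[0.4172132909297943, 0.2909952998161316], [0.4305312931537628, 0.27836960554122925], [0.48006471991539, 0.3306191563606262], [0.4667467176914215, 0.34324485063552856]]
[0.4794 0.3351 0.0244] [0.4461 0.3064 0.0125]
  return np.nanmean(a, axis, out=out, keepdims=keepdims)
```

View pics/topc.png

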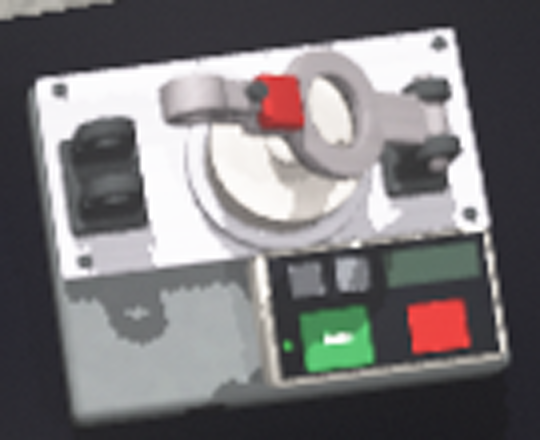

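View pics/scenec.png

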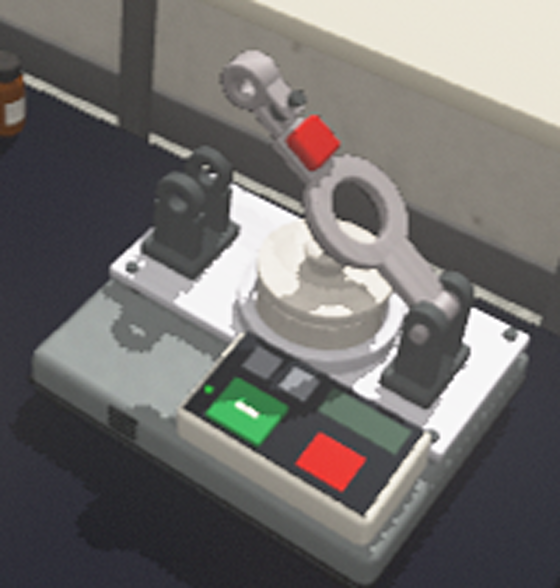

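The top crop shows the fork cheeks at left (about (105,165)), and the bridge up with pad (280,100) and key (338,338). The scene crop shows the fork's near bore at (178,205), facing the robot, and the screw next to the pad.

```bash
python3 - <<'E'
from h import *
np.set_printoptions(precision=4,suppress=True)
F={};P={}
for n in("scene","top"):
    f=np.load(f"pics/{n}0.npz");F[n]={k:f[k] for k in f};P[n]=cloud(F[n])
# yaw: deck/housing rect, scene limited to y<.2
for n in P:
    p=P[n].reshape(-1,3);ok=(p[:,0]>.38)&(p[:,0]<.63)&(p[:,1]<.19)&(p[:,1]>-.09)&(p[:,2]>.02)&(p[:,2]<.075)
    print(n,"rect",cv2.minAreaRect(p[ok][:,:2].astype(np.float32)))
yaw=np.radians(12.7);ex=np.array([np.cos(yaw),np.sin(yaw),0]);ey=np.array([-ex[1],ex[0],0])
O=np.array([.505,.058,0])
for n in P:
    p=P[n].reshape(-1,3)-O;q=np.stack([p@ex,p@ey,p[:,2]],1)
    for nm,s in(("fork",1),("hinge",-1)):
        d=q[(abs(q[:,0])<.09)&(s*q[:,1]>.045)&(abs(q[:,1])<.11)&(q[:,2]>.078)&(q[:,2]<.113)]
        print(n,nm,len(d),np.percentile(d,[2,10,50,90,98],axis=0).tolist())
        xb=d[:,0].min();fr=d[d[:,0]<xb+.004];print("  front face x",np.median(fr[:,0]),"slope",np.polyfit(fr[:,1],fr[:,0],1),"y",np.percentile(fr[:,1],[3,97]),len(fr))
    # key and pad in mill frame by mask
    I=F[n]["image"].astype(int);g=((I[...,1]>I[...,0]*1.5)&(I[...,1]>I[...,2]*1.5)&(I[...,1]>90)).ravel()
    g&=(abs(q[:,0])<.1)&(abs(q[:,1])<.1);k=q[g];print("key",len(k),np.percentile(k,[3,50,97],axis=0),k.mean(0)@np.stack([ex,ey,[0,0,1]])+O)
E
```

```text
scene rect ((0.5030598640441895, 0.05634208023548126), (0.17048731446266174, 0.21257250010967255), 13.367720603942871)
top rect ((0.47243785858154297, 0.04473160207271576), (0.2375074028968811, 0.22255566716194153), 12.64343547821045)
scene fork 564 [[0.005621018504126053, 0.06330058451010796, 0.07885943319986752], [0.006522989907611814, 0.06451129271824389, 0.08267730519093698], [0.01354101001392705, 0.07430112163488983, 0.09497001668219918], [0.03833421118253556, 0.08570023356717635, 0.10924426610504635], [0.041393123396254526, 0.08904098352913596, 0.11071300672505223]]
  front face x 0.006887497316616566 slope [-0.0003  0.0068] y [0.064  0.0893] 177
scene hinge 698 [[0.0024342062450618137, -0.08166590242381482, 0.07948703765156602], [0.00634949311464438, -0.08022623397749877, 0.08400687097292528], [0.015193690470255383, -0.07078737764055662, 0.10412223000519799], [0.03589159043662266, -0.05750704416760469, 0.1099204097987309], [0.04050010080296001, -0.05218219149037392, 0.11236530518996198]]
  front face x 0.0024516275364548324 slope [0.0723 0.0075] y [-0.0746 -0.0674] 29
key 382 
[... 365 characters left out ...]
7419789078058], [0.04357533683875332, 0.09107068530691433, 0.11138541780538792]]
  front face x 0.008689874960142445 slope [0.0153 0.0079] y [0.0652 0.0908] 78
top hinge 298 [[0.004858033951793693, -0.07927034020689044, 0.08229432724191287], [0.008373380562671891, -0.07599650608915925, 0.0956836086837937], [0.023075193831233326, -0.0671659305217738, 0.10575225316489156], [0.040888371795741084, -0.05812422974228275, 0.11036392264066978], [0.04698658864550296, -0.05390837543383852, 0.11190465067332284]]
  front face x 0.005082240684518532 slope [0.1083 0.0126] y [-0.0736 -0.0669] 14
key 231 [[-0.0754 -0.0339  0.0614]
 [-0.0634 -0.0184  0.0647]
 [-0.0502 -0.0032  0.0677]] [0.4476 0.0264 0.0646]
```

```bash
cat >>h.py <<'E'
YAW=np.radians(12.7);EX=np.array([np.cos(YAW),np.sin(YAW),0]);EY=np.array([-EX[1],EX[0],0]);EZ=np.array([0,0,1.]);MOUTH=np.array([.4956,.1351,.096])
def m2w(x,y,z=0): return MOUTH+x*EX+y*EY+z*EZ   # fork_mouth frame -> world
def w2m(p): d=np.array(p)-MOUTH; return np.array([d@EX,d@EY,d[2]])
def delta(target,yawy=None,o=None):
    """units of 20 mm along current tool axes; tool tilt/yaw correction in units of 45 deg"""
    from bench import status
    o=o or status.get_obs();A=R.from_rotvec(o["orientation"]).as_matrix()
    print("t",round(o["clock"],2),"tcp",o["tcp_pos"].round(4),"mouthfr",w2m(o["tcp_pos"]).round(4),"F",o["contact_force"].round(2),"w",round(o["grip_width"],4),"j7",o["joints"][6].round(2),"yaw y",np.degrees(np.arctan2(A[1,1],A[0,1])).round(2))
    sh=A.T@(np.array(target)-o["tcp_pos"])/.02
    print("shift units",sh.round(2))
    if yawy is not None:
        y=np.radians(yawy);B=np.stack([[np.sin(-y)*-1*-1*-1*-1*1,0,0],[np.cos(y),np.sin(y),0],[0,0,-1]]).T
        B[:,0]=np.cross(B[:,1],B[:,2]);t=R.from_matrix(A.T@B).as_rotvec();print("turn units",(t/np.radians(45)).round(3))
        print("shift in goal axes",(B.T@(np.array(target)-o["tcp_pos"])/.02).round(2))
E
sed -i 's/\[np.sin(-y)\*-1\*-1\*-1\*-1\*1,0,0\]/[0,0,0]/' h.py
python3 -m crank '[[0,0,-0.2,0,0,0.186],[0,0,-0.2,0,0,0.186],[0,0,-0.2,0,0,0.186],[0,0,-0.2,0,0,0.186],[0,0,-0.2,0,0,0.186],[0,0,0,0,0,0.186],[0,0,0,0,0,0.186]]' 0 30
python3 -c "
from h import *
for th in(.6,.45,.3,.15,0): c,s=np.cos(th),np.sin(th);print(th,m2w(.018,-.148+.105*c-.013*s,.105*s+.013*c).round(4))
delta(m2w(.018,-.148+.080,.24-.096),12.7)"
```

```text
clock: 0.8
tcp_pos: [0.2172, 0.6388, 0.251]
orientation: [1.971, 2.446, -0.001]
contact_force: [0.1, 0.1, 0.3]
grip_width: 0.0002
gripper_force: 0.0
0.6 [0.5283 0.0721 0.166 ]
0.45 [0.5262 0.0814 0.1534]
0.3 [0.5245 0.0888 0.1394]
0.15 [0.5233 0.0941 0.1245]
0 [0.5226 0.0971 0.109 ]
t 0.8 tcp [0.2172 0.6388 0.251 ] mouthfr [-0.1609  0.5526  0.155 ] F [0.05 0.07 0.3 ] w 0.0002 j7 -1.02 yaw y 12.29
shift units [-30.97   9.17   0.56]
turn units [-0.     0.001 -0.009]
shift in goal axes [-31.03   8.94   0.55]
```

```bash
for i in 1; do :; done
python3 -m crank '[[-1,0.3,0,0,0,0],[-1,0.3,0,0,0,0],[-1,0.3,0,0,0,0],[-1,0.3,0,0,0,0],[-1,0.3,0,0,0,0],[-1,0.3,0,0,0,0],[-1,0.3,0,0,0,0],[-1,0.3,0,0,0,0],[-1,0.3,0,0,0,0],[-1,0.3,0,0,0,0],[-1,0.3,0,0,0,0],[-1,0.3,0,0,0,0]]'
python3 -m crank '[[-1,0.3,0,0,0,0],[-1,0.3,0,0,0,0],[-1,0.3,0,0,0,0],[-1,0.3,0,0,0,0],[-1,0.3,0,0,0,0],[-1,0.3,0,0,0,0],[-1,0.3,0,0,0,0],[-1,0.3,0,0,0,0],[-1,0.3,0,0,0,0],[-1,0.3,0,0,0,0],[-1,0.3,0,0,0,0],[-1,0.3,0,0,0,0]]'
python3 -c "
from h import *
delta(m2w(.018,-.148+.080,.18-.096),12.7)"
```

```text
clock: 2.0
tcp_pos: [0.3408, 0.4191, 0.2514]
orientation: [-1.964, -2.452, -0.0]
contact_force: [0.1, 0.0, -0.7]
grip_width: 0.0003
gripper_force: 0.0
clock: 3.2
tcp_pos: [0.4631, 0.2006, 0.2514]
orientation: [-1.964, -2.452, -0.001]
contact_force: [0.6, 0.2, 0.1]
grip_width: -0.0003
gripper_force: 0.0
t 3.2 tcp [0.4631 0.2006 0.2514] mouthfr [-0.0173  0.071   0.1554] F [0.58 0.22 0.13] w -0.0003 j7 -0.21 yaw y 12.62
shift units [-6.95  1.77  3.57]
turn units [ 0.    -0.    -0.002]
shift in goal axes [-6.95  1.76  3.57]
```

```bash

python3 -m crank '[[-1,0.25,0,0,0,0],[-1,0.25,0,0,0,0],[-1,0.25,0,0,0,0],[-1,0.25,0,0,0,0],[-1,0.25,0,0,0,0],[-1,0.25,0,0,0,0],[-0.9,0.25,0,0,0,0],[0,0,0.9,0,0,0],[0,0,0.9,0,0,0],[0,0,0.9,0,0,0],[0,0,0.6,0,0,0],[0,0,0,0,0,0]]'
python3 -c "
from h import *
delta(m2w(.018,-.148+.080,.166-.096),12.7)"
```

```text
clock: 4.4
tcp_pos: [0.5259, 0.0745, 0.1839]
orientation: [-1.963, -2.451, 0.004]
contact_force: [0.5, -0.7, 0.2]
grip_width: -0.0002
gripper_force: 0.0
t 4.4 tcp [0.5259 0.0745 0.1839] mouthfr [ 0.0162 -0.0658  0.0879] F [ 0.46 -0.71  0.23] w -0.0002 j7 0.17 yaw y 12.61
shift units [-0.11  0.09  0.9 ]
turn units [-0.004  0.    -0.002]
shift in goal axes [-0.11  0.09  0.9 ]
```

```bash

python3 -m crank '[[-0.05,0.05,0.5,0,0,0],[-0.06,0.04,0.4,0,0,0],[0.24,0,0.32,0,0,0],[0.24,0,0.32,0,0,0],[0.19,0,0.35,0,0,0],[0.19,0,0.35,0,0,0],[0.14,0,0.37,0,0,0],[0.14,0,0.37,0,0,0],[0,0,0,0,0,0]]'
python3 -m crank '[[0.08,0,0.39,0,0,0],[0.07,0,0.35,0,0,0],[0,0,0,0,0,0]]'
python3 -c "
from h import *
delta(m2w(.018,-.043,.013),12.7)"
```

```text
clock: 5.3
tcp_pos: [0.5234, 0.0962, 0.1245]
orientation: [-1.962, -2.452, 0.003]
contact_force: [0.5, 0.4, 0.1]
grip_width: 0.0002
gripper_force: 0.0
clock: 5.6
tcp_pos: [0.523, 0.0987, 0.1099]
orientation: [-1.963, -2.452, 0.002]
contact_force: [-0.2, 0.5, -0.2]
grip_width: 0.0004
gripper_force: 0.0
t 5.6 tcp [0.523  0.0987 0.1099] mouthfr [ 0.0188 -0.0415  0.0139] F [-0.17  0.46 -0.16] w 0.0004 j7 0.19 yaw y 12.64
shift units [-0.07 -0.04  0.04]
turn units [-0.002  0.    -0.001]
shift in goal axes [-0.07 -0.04  0.04]
```

```bash

python3 -m crank '[[0,0,0.05,0,0,0],[0,0,0.05,0,0,0],[0,0,0,0,0,0]]'
python3 -m crank '[[0,0,0.05,0,0,0],[0,0,0.05,0,0,0],[0,0,0,0,0,0]]'
python3 - <<'E'
from bench import eyes
from h import *
f=eyes.grab_frame("scene");cv2.imwrite("pics/s2.png",cv2.resize(f["image"][150:390,280:520],None,fx=2.4,fy=2.4)[:,:,::-1])
E
```

```text
clock: 5.9
tcp_pos: [0.5237, 0.0986, 0.1091]
orientation: [-1.964, -2.452, -0.0]
contact_force: [-0.7, 1.0, 1.4]
grip_width: -0.0003
gripper_force: 0.6
clock: 6.2
tcp_pos: [0.5239, 0.0986, 0.1087]
orientation: [-1.964, -2.451, -0.002]
contact_force: [-7.6, -0.2, 21.0]
grip_width: -0.0
gripper_force: 10.2
```

View pics/s2.png

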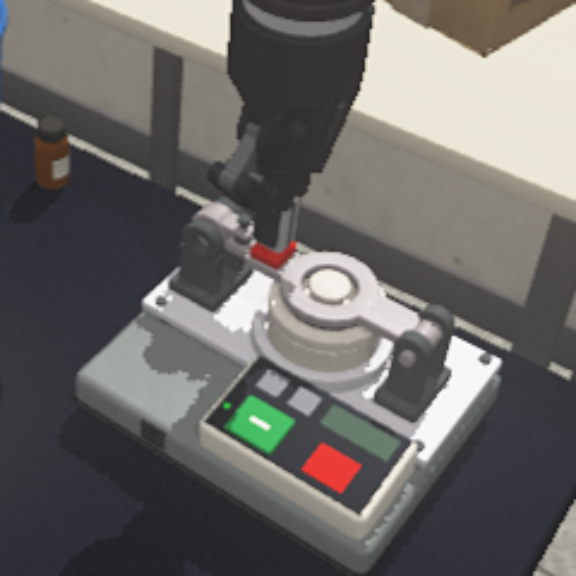

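The bridge is down: the ring rests on the lid, the eye is in the fork (near bore at about (205,240)), the pad sits under the fingers at (272,255), and it reacts with 21 N.

```bash

python3 -m crank '[[0,0,-0.3,0,0,0],[0,0,-1,0,0,0],[0,0,-1,0,0,0],[0,0,-1,0,0,0],[0,0,-1,0,0,-0.186],[0,0,-1,0,0,-0.186],[0,0,0,0,0,-0.186],[0,0,0,0,0,-0.186],[0,0,0,0,0,-0.186],[0,0,0,0,0,-0.186],[0,0,0,0,0,-0.186],[0,0,0,0,0,-0.186]]' 0.45
python3 -m crank '[[0,0,0,0,0,-0.186],[0,0,0,0,0,-0.186],[0,0,0,0,0,-0.186],[0,0,0,0,0,-0.186],[0,0,0,0,0,-0.186],[0,0,0,0,0,-0.186],[0,0,0,0,0,-0.15],[0,0,0,0,0,0]]'
python3 - <<'E'
from h import *
delta([.4351,.298,.1],136.7)
E
```

```text
clock: 7.45
tcp_pos: [0.5237, 0.0985, 0.2129]
orientation: [0.276, 3.129, 0.0]
contact_force: [-0.5, -0.0, -1.1]
grip_width: 0.0381
gripper_force: 0.0
clock: 8.25
tcp_pos: [0.5237, 0.0984, 0.2129]
orientation: [-1.242, 2.885, 0.0]
contact_force: [0.2, 0.1, 1.1]
grip_width: 0.0383
gripper_force: 0.0
t 8.25 tcp [0.5237 0.0984 0.2129] mouthfr [ 0.0193 -0.042   0.1169] F [0.19 0.09 1.1 ] w 0.0383 j7 2.13 yaw y 136.59
shift units [-4.21 10.08  5.65]
turn units [ 0.     0.    -0.002]
shift in goal axes [-4.23 10.07  5.64]
```

```bash

python3 -m crank '[[-0.42,1,0,0,0,0],[-0.42,1,0,0,0,0],[-0.42,1,0,0,0,0],[-0.42,1,0,0,0,0],[-0.42,1,0,0,0,0],[-0.42,1,0,0,0,0],[-0.42,1,0,0,0,0],[-0.42,1,0.5,0,0,0],[-0.42,1,1,0,0,0],[-0.42,1,1,0,0,0],[0,0,1,0,0,0],[0,0,1,0,0,0]]'
python3 -m crank '[[0,0,1,0,0,0],[0,0,1,0,0,0],[0,0,0,0,0,0]]'
python3 - <<'E'
from h import *
delta([.4350,.298,.004],136.7)
from bench import eyes
f=eyes.grab_frame("scene");cv2.imwrite("pics/s3.png",cv2.resize(f["image"][150:300,200:360],None,fx=3.5,fy=3.5)[:,:,::-1])
E
```

```text
clock: 9.45
tcp_pos: [0.4358, 0.298, 0.1222]
orientation: [-1.239, 2.887, 0.0]
contact_force: [1.0, -0.0, -0.2]
grip_width: 0.0384
gripper_force: 0.0
clock: 9.75
tcp_pos: [0.4347, 0.2959, 0.0807]
orientation: [1.236, -2.883, 0.002]
contact_force: [0.3, -0.0, 0.6]
grip_width: 0.0384
gripper_force: 0.0
t 9.75 tcp [0.4347 0.2959 0.0807] mouthfr [-0.024   0.1703 -0.0153] F [ 0.34 -0.05  0.59] w 0.0384 j7 1.68 yaw y 136.4
shift units [-0.1   0.06  3.83]
turn units [ 0.    -0.006 -0.007]
shift in goal axes [-0.08  0.06  3.84]
```

View pics/s3.png

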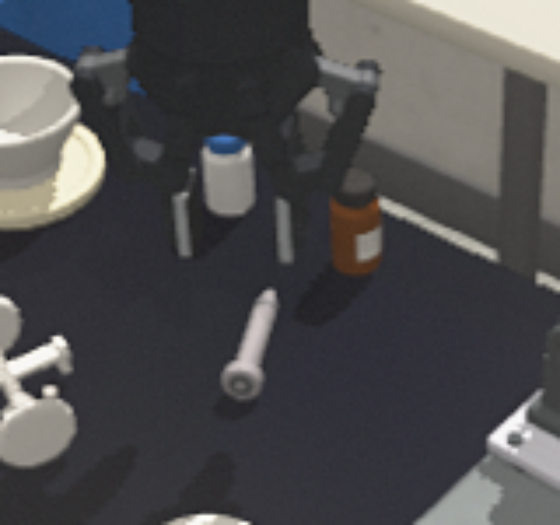

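The open fingers (tips at (183,255) and (286,260)) straddle the pin's line; the pin is clear of the vials, head at (242,380).

```bash

python3 -m crank '[[-0.08,0.05,1,0,0,0],[0,0,1,0,0,0],[0,0,1,0,0,0],[0,0,0.5,0,0,0],[0,0,0.34,0,0,0],[0,0,0,0,0,0]]'
python3 - <<'E'
from h import *
delta([.4350,.298,.004],136.7)
E
```

```text
clock: 10.4
tcp_pos: [0.4367, 0.299, 0.0062]
orientation: [1.241, -2.886, 0.0]
contact_force: [-1.0, 0.4, 0.7]
grip_width: 0.0383
gripper_force: 0.0
t 10.4 tcp [0.4367 0.299  0.0062] mouthfr [-0.0214  0.1729 -0.0898] F [-0.97  0.43  0.71] w 0.0383 j7 1.68 yaw y 136.53
shift units [0.1  0.03 0.11]
turn units [-0.    -0.    -0.004]
shift in goal axes [0.1  0.03 0.11]
```

```bash

python3 -m crank '[[0.1,0.03,0.1,0,0,0],[0,0,0,0,0,0],[0,0,0,0,0,0],[0,0,0,0,0,0],[0,0,0,0,0,0]]' 0 60
python3 -m crank '[[0,0,-0.5,0,0,0],[0,0,-1,0,0,0],[0,0,-1,0,0,0],[0,0,-1,0,0,0],[0,0,-1,0,0,0],[0,0,-1,0,0,0],[0,0,-1,0,0,0],[0,0,0,0,0,0]]'
python3 - <<'E'
from h import *
A=m2w(-.10,0,0);print(A);delta(A,102.7)
E
```

```text
clock: 10.9
tcp_pos: [0.4349, 0.298, 0.0046]
orientation: [-1.241, 2.886, 0.0]
contact_force: [-1.5, -1.0, 6.2]
grip_width: 0.0095
gripper_force: 59.1
clock: 11.7
tcp_pos: [0.4364, 0.2991, 0.1371]
orientation: [-1.239, 2.881, 0.003]
contact_force: [0.6, 0.9, -0.3]
grip_width: 0.0094
gripper_force: 58.9
[0.39804655 0.11311538 0.096     ]
t 11.7 tcp [0.4364 0.2991 0.1371] mouthfr [-0.0217  0.173   0.0411] F [ 0.55  0.88 -0.26] w 0.0094 j7 1.68 yaw y 136.55
shift units [ 8.08 -5.    2.01]
turn units [0.001 0.007 0.752]
shift in goal axes [ 3.91 -8.65  2.05]
```

```bash

python3 - <<'E'
from bench import eyes
from h import *
f=eyes.grab_frame("scene");t=eyes.grab_frame("top")
np.savez("pics/s4.npz",**f);np.savez("pics/t4.npz",**t)
a=cv2.resize(f["image"][150:270,220:340],(560,560),interpolation=cv2.INTER_CUBIC)
cv2.imwrite("pics/s4.png",a[:,:,::-1])
E
```

```text
(no output)
```

View pics/s4.png

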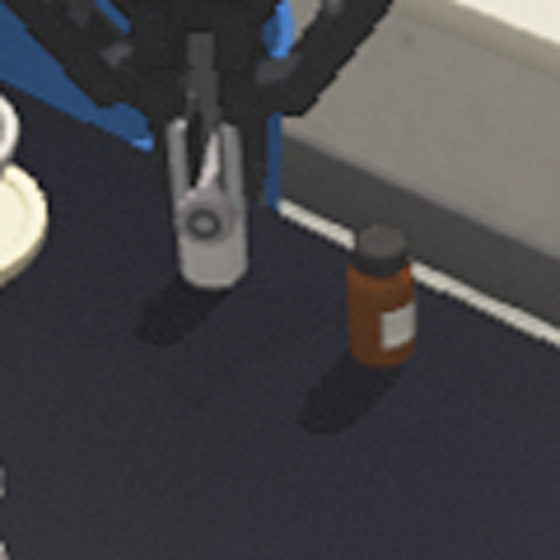

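The head is at crop (205,220), i.e. pixel (264,197), with the pin between the fingers and the shank running away behind at (210,160). The tips look toed-in below it, so I'll measure the pin's attitude.

```bash

python3 - <<'E'
from h import *
np.set_printoptions(precision=4,suppress=True)
s=np.load("pics/s4.npz");s={k:s[k] for k in s};t=np.load("pics/t4.npz");t={k:t[k] for k in t}
P=cloud(s);print(P[195:201,261:268,:][::2,::2])
tc=np.array([.4364,.2991,.1371]);T=R.from_rotvec([-1.239,2.881,.003]).as_matrix()
for p in(P[196:200,263:266].reshape(-1,3).mean(0),):print("head in tool",T.T@(p-tc))
print("tcp px",proj(s,tc),proj(t,tc))
# points of cloud in tool frame near pin line |y|<.005, listing x vs z
for n,f in(("s",s),("t",t)):
    Q=(cloud(f).reshape(-1,3)-tc)@T;m=(abs(Q[:,1])<.012)&(Q[:,0]>-.09)&(Q[:,0]<.04)&(Q[:,2]>-.05)&(Q[:,2]<.03)
    q=Q[m];c=f["image"].reshape(-1,3)[m].max(1)
    o=np.argsort(q[:,0]);print(n,len(q));print(np.c_[q[o],c[o]][::max(1,len(q)//45)])
u,v=map(int,proj(t,tc));print(u,v)
cv2.imwrite("pics/t4.png",cv2.resize(t["image"][v-60:v+60,u-60:u+60],(560,560),interpolation=cv2.INTER_CUBIC)[:,:,::-1])
E
```

```text
[[[0.4208 0.2892 0.1453]
  [0.4222 0.2857 0.1467]
  [0.4238 0.2823 0.148 ]
  [0.4264 0.2808 0.1477]]

 [[0.4193 0.2872 0.1433]
  [0.4208 0.2838 0.1446]
  [0.4226 0.2809 0.1456]
  [0.4261 0.2808 0.1439]]

 [[0.4195 0.2882 0.1387]
  [0.423  0.2879 0.1371]
  [0.4233 0.2826 0.1403]
  [0.4261 0.2812 0.1398]]]
head in tool [ 0.0211 -0.0005 -0.0063]
tcp px (np.float64(266.07695369881765), np.float64(192.28416677634155)) (np.float64(262.0613870671248), np.float64(244.12178915298747))
s 444
[[ -0.0423   0.0066  -0.0043  66.    ]
 [ -0.0157   0.0037  -0.0081 184.    ]
 [ -0.0093   0.0062  -0.0263  35.    ]
 [ -0.0068   0.0037  -0.0109 154.    ]
 [ -0.0052   0.0078  -0.0367  65.    ]
 [ -0.0036   0.0074  -0.0398  78.    ]
 [ -0.0017   0.0059  -0.0338  47.    ]
 [  0.0002   0.0041  -0.0103 151.    ]
 [  0.0022   0.0088  -0.0494  53.    ]
 [  0.0034   0.0066  -0.0126  33.    ]
 [  0.0051   0.0092  -0.0366  93.    ]
 [  0.0062   0.0083  -0.0467  46.    ]
 [  0.0071   0.006   -0.0345  41.    ]
 [  0.0077  -0.0096  -0.0111  97.    ]
 [  0.0085   0.009   -0.0316 111.    ]
 [  0.0092  -0.0115  -0.0123
[... 652 characters left out ...]
64  -0.0354  78.    ]
 [  0.0137   0.0059  -0.0204  59.    ]
 [  0.014   -0.0086  -0.0292 118.    ]
 [  0.0145  -0.0017  -0.0158 131.    ]
 [  0.0161  -0.0063  -0.0115 112.    ]
 [  0.0176   0.004   -0.0158 163.    ]
 [  0.0186  -0.0078  -0.0038 101.    ]
 [  0.0192   0.0081   0.0008 118.    ]
 [  0.0195  -0.0051  -0.0083 100.    ]
 [  0.0199   0.0045  -0.004   74.    ]
 [  0.0201  -0.0053  -0.0107 112.    ]
 [  0.0204   0.0042  -0.0063  76.    ]
 [  0.0208   0.004   -0.0086  64.    ]
 [  0.0212   0.0103  -0.0066  86.    ]
 [  0.0215  -0.0038  -0.0078  61.    ]
 [  0.0216  -0.       0.0022 119.    ]
 [  0.0218   0.0022  -0.0096  71.    ]
 [  0.0231  -0.004   -0.0071  58.    ]]
t 0
[]
262 244
```

View pics/t4.png

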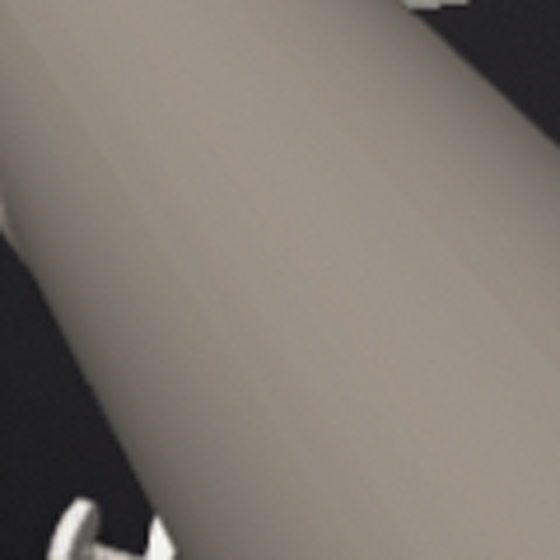

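The top view is blocked by the forearm. The scene depth puts the head back at tool x≈+21 mm and 5 mm above the TCP, with the shank still about 0.06–0.07 rad nose-down: consistent with a shank grip at 13 mm. Next: level, turn, then go in front of the fork.

```bash

python3 -m crank '[[0,0,0,0,-0.085,0],[0,0,0,0,0,0]]'
python3 -m crank '[[0,0,0,0,0,0.188],[0,0,0,0,0,0.188],[0,0,0,0,0,0.188],[0,0,0,0,0,0.186],[0,0,0,0,0,0],[0,0,0,0,0,0]]'
python3 - <<'E'
from h import *
delta(m2w(-.078,0,-.005),102.7)
E
```

```text
clock: 12.0
tcp_pos: [0.4332, 0.296, 0.1328]
orientation: [-1.218, 2.832, 0.039]
contact_force: [0.3, -0.1, 0.5]
grip_width: 0.0091
gripper_force: 58.9
clock: 12.6
tcp_pos: [0.4345, 0.2979, 0.1335]
orientation: [-0.351, 3.071, 0.065]
contact_force: [-0.2, 0.0, -0.7]
grip_width: 0.0094
gripper_force: 58.9
t 12.6 tcp [0.4345 0.2979 0.1335] mouthfr [-0.0238  0.1722  0.0375] F [-0.2   0.03 -0.67] w 0.0094 j7 1.16 yaw y 103.11
shift units [ 2.86 -8.66  1.66]
turn units [0.046 0.069 0.008]
shift in goal axes [ 2.71 -8.61  2.13]
```

```bash

python3 -m crank '[[0.4,-0.5,0,0.046,-0.016,0.008],[0.5,-1,0,0,0,0],[0.5,-1,0,0,0,0],[0.5,-1,0,0,0,0],[0.5,-1,0,0,0,0],[0.3,-1,0,0,0,0],[0,-1,0,0,0,0],[0,-1,0,0,0,0],[0,-1,0,0,0,0],[0,0,0,0,0,0],[0,0,0,0,0,0]]'
python3 - <<'E'
from h import *
delta(m2w(-.078,0,-.005),102.7)
from bench import eyes
for n in("scene","top"):
    f=eyes.grab_frame(n);np.savez(f"pics/{n}5.npz",**f);u,v=map(int,proj(f,MOUTH));print(n,u,v)
    cv2.imwrite(f"pics/{n}5.png",cv2.resize(f["image"][v-60:v+60,u-80:u+80],(800,600),interpolation=cv2.INTER_CUBIC)[:,:,::-1])
E
```

```text
clock: 13.7
tcp_pos: [0.4187, 0.1203, 0.1299]
orientation: [-0.333, 3.056, 0.013]
contact_force: [0.7, 0.1, -0.4]
grip_width: 0.0089
gripper_force: 58.9
t 13.7 tcp [0.4187 0.1203 0.1299] mouthfr [-0.0782  0.0025  0.0339] F [ 0.7   0.07 -0.38] w 0.0089 j7 1.42 yaw y 102.43
shift units [ 0.12 -0.13  1.94]
turn units [ 0.002  0.086 -0.006]
shift in goal axes [-0.01 -0.12  1.95]
scene 362 251
top 358 225
```

View pics/scene5.png

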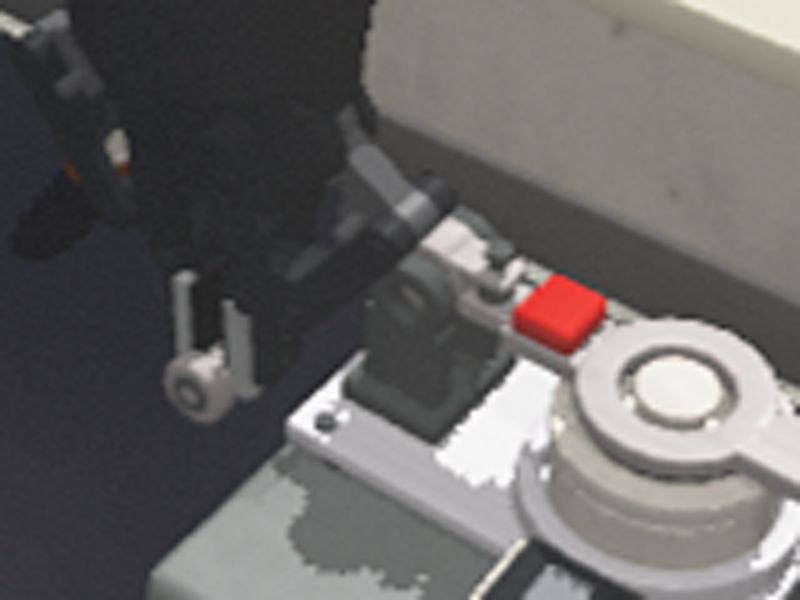

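Scene: pin head at crop (192,390), held level beside the fork; near bore at crop (410,290), clear path ahead. I'll check the offset between pin and bore within each camera.

```bash

python3 - <<'E'
from h import *
np.set_printoptions(precision=4,suppress=True)
s=np.load("pics/scene5.npz");s={k:s[k] for k in s};P=cloud(s);I=s["image"].max(-1).astype(float)
W=(P-MOUTH)@np.stack([EX,EY,EZ]).T
tcp=w2m([.4187,.1203,.1299]);print("tcp m",tcp)
# head back face: points nearest robot
m=np.zeros((480,640),bool);m[258:280,312:332]=1
q=W[m&(W[...,2]>.01)&(W[...,0]<tcp[0]-.012)]
print("head n",len(q),"ext",q.min(0),q.max(0));fr=q[q[:,0]<np.percentile(q[:,0],10)+.003];print("face",fr.mean(0),np.percentile(fr,[2,98],axis=0),len(fr))
e,_=cv2.fitEllipse(cv2.findContours((m&(W[...,2]>.01)&(W[...,0]<tcp[0]-.012)&(I>85)).astype(np.uint8),0,1)[0][0])[:2];print("head ellipse px",e)
# shank beyond finger?
# fork near face
m=np.zeros((480,640),bool);m[230:285,345:385]=1
k=m&(abs(W[...,0]+.0005)<.004)&(abs(W[...,1])<.02)&(W[...,2]>-.025)&(W[...,2]<.02)
q=W[k];print("fork n",len(q),"x",np.median(q[:,0]))
for lo,hi in((-.025,-.012),(-.012,0),(0,.006),(.006,.016)):
    b=q[(q[:,2]>lo)&(q[:,2]<hi)];print(lo,b[:,1].min(),b[:,1].max(),b[:,2].max())
# bore: pixels within 10mm of mouth seeing deeper than face
k=m&(np.hypot(W[...,1],W[...,2])<.03)&(W[...,0]>.005)
vv,uu=np.nonzero(m);D=np.array([0])
n=lambda x:x
# cast rays to plane x=-.0009 and check deeper
Mi=np.linalg.inv(s["world_to_cam"]);o=Mi[:3,3];f=K(s);pts=[]
for v,u in zip(vv,uu):
    d=Mi[:3,:3]@np.array([(u-s["cx"])/f,-(v-s["cy"])/f,-1]);t=((-.0009)-(o-MOUTH)@EX)/(d@EX);p=w2m(o+t*d)
    if np.hypot(p[1],p[2]-.001)<.011: pts.append((u,v,p[1]*1e3,p[2]*1e3,W[v,u,0]*1e3,I[v,u]))
pts=np.array(pts);deep=pts[(pts[:,4]>3)];print(len(pts),"deep",len(deep),deep[:,2:4].mean(0),deep[:,2:4].min(0),deep[:,2:4].max(0))
print(pts[:,:].round(1)[::1].tolist() if len(pts)<60 else pts[::2].round(0).astype(int).tolist())
E
```

```text
tcp m [-0.0783  0.0025  0.0339]
head n 196 ext [-0.1012 -0.0099  0.0283] [-0.0904  0.0138  0.0624]
face [-0.0993  0.0022  0.0407] [[-0.1009 -0.0061  0.0307]
 [-0.0972  0.011   0.0486]] 102Traceback (most recent call last):
  File "<stdin>", line 10, in <module>
cv2.error: OpenCV(4.12.0) /io/opencv/modules/imgproc/src/shapedescr.cpp:361: error: (-201:Incorrect size of input array) There should be at least 5 points to fit the ellipse in function 'fitEllipseNoDirect'
```

```bash

python3 - <<'E'
from h import *
np.set_printoptions(precision=4,suppress=True)
for n in("scene5","top5","scene0","top0"):
    s=np.load(f"pics/{n}.npz");s={k:s[k] for k in s};P=cloud(s)
    W=((P-MOUTH)@np.stack([EX,EY,EZ]).T).reshape(-1,3)
    q=W[(abs(W[:,0])<.004)&(abs(W[:,1])<.022)&(W[:,2]>-.03)&(W[:,2]<.02)]
    print(n,"n",len(q))
    if len(q)<20:continue
    x=np.median(q[:,0]);b=q[q[:,2]<0]
    print(" x",x,"y edges below",b[:,1].min(),b[:,1].max(),"ztop",q[:,2].max(), "upper y edges",q[q[:,2]>0][:,1].min(),q[q[:,2]>0][:,1].max())
    Mi=np.linalg.inv(s["world_to_cam"]);o=Mi[:3,3];f=K(s);u0,v0=map(round,proj(s,MOUTH));D=[]
    for v in range(v0-9,v0+10):
        for u in range(u0-9,u0+10):
            d=Mi[:3,:3]@np.array([(u-s["cx"])/f,-(v-s["cy"])/f,-1]);t=(x-(o-MOUTH)@EX)/(d@EX);p=w2m(o+t*d)
            w=W.reshape(480,640,3)[v,u]
            if np.hypot(p[1],p[2]-.001)<.0105 and w[0]>x+.0025: D.append(p[1:]*1e3)
    D=np.array(D);
    if len(D):print(" bore px",len(D),"mean",D.mean(0),"min",D.min(0),"max",D.max(0))
E
```

```text
scene5 n 336
 x -0.0006590496235208743 y edges below -0.015089064991723735 0.014923697415309752 ztop 0.015983731685008523 upper y edges -0.01393251780719378 0.012846632695273072
 bore px 26 mean [-0.3928  2.4875] min [-5.4028 -2.7183] max [5.7531 7.2396]
top5 n 0
scene0 n 351
 x -0.0006478674937627439 y edges below -0.014819617237474198 0.014550800074138049 ztop 0.01590745361126686 upper y edges -0.013686240578454521 0.012473677359385028
 bore px 28 mean [-0.6861  2.2218] min [-5.5327 -4.741 ] max [5.8805 7.2271]
top0 n 102
 x 0.0008542163885332663 y edges below -0.013606822251607954 0.01397846397322951 ztop 0.0176990555937446 upper y edges -0.011893302676424638 0.013174347139676709
 bore px 2 mean [1.7935 6.4049] min [0.8422 5.9126] max [2.7448 6.8972]
```

```bash

python3 -m crank '[[0.03,-0.04,0.5,0.002,0,-0.006],[0.03,-0.04,0.5,0,0,0],[0.03,-0.03,0.5,0,0,0],[0.03,-0.03,0.42,0,0,0],[0,0,0,0,0,0],[0,0,0,0,0,0],[0,0,0,0,0,0]]'
python3 - <<'E'
from h import *
delta(m2w(-.065,-.0003,-.0045),102.7)
E
```

```text
clock: 14.5
tcp_pos: [0.4198, 0.1177, 0.0916]
orientation: [-0.338, 3.055, 0.011]
contact_force: [-0.2, 0.5, -0.4]
grip_width: 0.0094
gripper_force: 58.9
t 14.5 tcp [0.4198 0.1177 0.0916] mouthfr [-0.0778 -0.0003 -0.0044] F [-0.23  0.46 -0.38] w 0.0094 j7 1.46 yaw y 102.64
shift units [-0.64  0.    0.05]
turn units [-0.001  0.087 -0.001]
shift in goal axes [-0.64  0.    0.01]
```

```bash

python3 -m crank '[[-0.25,0,0.017,0,0,0],[-0.25,0,0.017,0,0,0],[-0.25,0,0.017,0,0,0],[-0.25,0,0.017,0,0,0],[-0.15,0,0.01,0,0,0],[-0.1,0,0.007,0,0,0],[0,0,0,0,0,0]]'
python3 -m crank '[[-0.1,0,0.007,0,0,0],[-0.1,0,0.007,0,0,0],[0,0,0,0,0,0]]'
python3 -m crank '[[-0.1,0,0.007,0,0,0],[-0.1,0,0.007,0,0,0],[0,0,0,0,0,0]]'
python3 - <<'E'
from h import *
delta(m2w(-.065,-.0003,-.0045),102.7)
E
```

```text
clock: 15.2
tcp_pos: [0.4442, 0.1231, 0.0914]
orientation: [-0.338, 3.055, 0.011]
contact_force: [0.4, -0.5, -0.6]
grip_width: 0.0093
gripper_force: 58.9
clock: 15.5
tcp_pos: [0.4482, 0.124, 0.0915]
orientation: [-0.338, 3.055, 0.011]
contact_force: [0.1, -0.2, -0.4]
grip_width: 0.0094
gripper_force: 58.9
clock: 15.8
tcp_pos: [0.4522, 0.125, 0.0915]
orientation: [-0.338, 3.055, 0.011]
contact_force: [-0.8, -1.1, -0.3]
grip_width: 0.0091
gripper_force: 58.9
t 15.8 tcp [0.4522 0.125  0.0915] mouthfr [-0.0446 -0.0003 -0.0045] F [-0.82 -1.08 -0.27] w 0.0091 j7 1.49 yaw y 102.64
shift units [ 1.02  0.   -0.07]
turn units [-0.001  0.087 -0.001]
shift in goal axes [ 1.02  0.   -0.  ]
```

```bash

for k in 1; do
python3 -m crank '[[-0.05,0,0.0035,0,0,0],[-0.05,0,0.0035,0,0,0],[0,0,0,0,0,0]]' | grep -E 'tcp|contact'
done
python3 -m crank '[[-0.05,0,0.0035,0,0,0],[-0.05,0,0.0035,0,0,0],[0,0,0,0,0,0]]' | grep -E 'tcp|contact'
python3 -c "
from h import *
delta(m2w(-.065,-.0003,-.0045))"
```

```text
tcp_pos: [0.4539, 0.1253, 0.0915]
contact_force: [-0.5, -0.5, -0.6]
tcp_pos: [0.4559, 0.1258, 0.0915]
contact_force: [0.3, 0.3, -1.7]
t 16.4 tcp [0.4559 0.1258 0.0915] mouthfr [-0.0408 -0.0004 -0.0045] F [ 0.28  0.25 -1.74] w 0.0093 j7 1.49 yaw y 102.64
shift units [ 1.21  0.   -0.08]
```

```bash

python3 -m crank '[[-0.05,0,0.0035,0,0,0],[-0.05,0,0.0035,0,0,0],[0,0,0,0,0,0]]' | grep -E 'tcp|contact'
python3 -m crank '[[-0.05,0,0.0035,0,0,0],[-0.05,0,0.0035,0,0,0],[0,0,0,0,0,0]]' | grep -E 'tcp|contact'
python3 -c "
from h import *
delta(m2w(-.065,-.0003,-.0045))"
```

```text
tcp_pos: [0.4578, 0.1262, 0.0915]
contact_force: [-1.4, -0.0, 0.0]
tcp_pos: [0.4596, 0.1266, 0.0914]
contact_force: [-0.3, 0.2, 2.0]
t 17.0 tcp [0.4596 0.1266 0.0914] mouthfr [-0.037  -0.0004 -0.0046] F [-0.34  0.16  1.97] w 0.0092 j7 1.49 yaw y 102.64
shift units [ 1.4  0.  -0.1]
```

```bash

python3 -m crank '[[-0.05,0,0.0035,0,0,0],[-0.05,0,0.0035,0,0,0],[0,0,0,0,0,0]]' | grep -E 'tcp|contact'
python3 -m crank '[[-0.05,0,0.0035,0,0,0],[-0.05,0,0.0035,0,0,0],[0,0,0,0,0,0]]' | grep -E 'tcp|contact'
python3 -c "
from h import *
delta(m2w(-.065,-.0003,-.0045))"
```

```text
tcp_pos: [0.4615, 0.127, 0.0914]
contact_force: [-2.1, 0.2, 0.8]
tcp_pos: [0.4634, 0.1274, 0.0914]
contact_force: [-4.1, -0.7, 2.2]
t 17.6 tcp [0.4634 0.1274 0.0914] mouthfr [-0.0331 -0.0004 -0.0046] F [-4.14 -0.66  2.23] w 0.0094 j7 1.49 yaw y 102.64
shift units [ 1.59  0.   -0.11]
```

```bash

python3 -m crank '[[-0.05,0,0.0035,0,0,0],[-0.05,0,0.0035,0,0,0],[0,0,0,0,0,0]]' | grep -E 'tcp|contact'
python3 -m crank '[[-0.05,0,0.0035,0,0,0],[0,0,0,0,0,0]]' | grep -E 'tcp|contact'
python3 -m crank '[[-0.05,0,0.0035,0,0,0],[0,0,0,0,0,0]]' | grep -E 'tcp|contact'
python3 -c "
from h import *
delta(m2w(-.065,-.0003,-.0045))"
```

```text
tcp_pos: [0.4666, 0.1281, 0.0918]
contact_force: [-0.8, -2.0, 3.7]
tcp_pos: [0.4673, 0.1283, 0.0917]
contact_force: [-1.5, -1.3, 4.1]
tcp_pos: [0.4677, 0.1284, 0.0915]
contact_force: [-1.2, -0.8, 3.4]
t 18.3 tcp [0.4677 0.1284 0.0915] mouthfr [-0.0287 -0.0004 -0.0045] F [-1.17 -0.77  3.38] w 0.0091 j7 1.5 yaw y 102.64
shift units [ 1.81  0.   -0.12]
```

```bash

python3 -m crank '[[-0.05,0,0.0035,0,0,0],[-0.05,0,0.0035,0,0,0],[0,0,0,0,0,0]]' | grep -E 'tcp|contact'
python3 -m crank '[[-0.05,0,0.0035,0,0,0],[-0.05,0,0.0035,0,0,0],[0,0,0,0,0,0]]' | grep -E 'tcp|contact'
python3 -m crank '[[-0.05,0,0.0035,0,0,0],[-0.05,0,0.0035,0,0,0],[0,0,0,0,0,0]]' | grep -E 'tcp|contact'
python3 -c "
from h import *
delta(m2w(-.065,-.0003,-.0045))"
```

```text
tcp_pos: [0.4694, 0.1288, 0.0914]
contact_force: [-2.2, -0.5, 3.8]
tcp_pos: [0.4715, 0.1293, 0.0914]
contact_force: [-2.2, 0.4, 4.3]
tcp_pos: [0.4735, 0.1297, 0.0914]
contact_force: [-2.3, -1.7, 4.6]
t 19.2 tcp [0.4735 0.1297 0.0914] mouthfr [-0.0228 -0.0004 -0.0046] F [-2.25 -1.7   4.63] w 0.0093 j7 1.5 yaw y 102.64
shift units [ 2.11  0.   -0.15]
```

```bash

python3 -m crank '[[-0.05,0,0.0035,0,0,0],[-0.05,0,0.0035,0,0,0],[0,0,0,0,0,0]]' | grep -E 'tcp|contact'
python3 -m crank '[[-0.05,0,0.0035,0,0,0],[-0.05,0,0.0035,0,0,0],[0,0,0,0,0,0]]' | grep -E 'tcp|contact'
python3 -m crank '[[-0.05,0,0.0035,0,0,0],[-0.05,0,0.0035,0,0,0],[0,0,0,0,0,0]]' | grep -E 'tcp|contact'
python3 -m crank '[[-0.05,0,0.0035,0,0,0],[-0.04,0,0.0035,0,0,0],[0,0,0,0,0,0]]' | grep -E 'tcp|contact'
python3 -c "
from h import *
delta(m2w(-.065,-.0003,-.0045))"
```

```text
tcp_pos: [0.4754, 0.1302, 0.0914]
contact_force: [-2.3, -1.1, 4.5]
tcp_pos: [0.4774, 0.1306, 0.0914]
contact_force: [-3.3, -0.9, 4.8]
tcp_pos: [0.4794, 0.131, 0.0914]
contact_force: [-2.2, -1.1, 4.3]
tcp_pos: [0.4811, 0.1314, 0.0914]
contact_force: [-2.6, -0.6, 5.0]
t 20.4 tcp [0.4811 0.1314 0.0914] mouthfr [-0.015  -0.0004 -0.0046] F [-2.58 -0.6   5.03] w 0.0091 j7 1.51 yaw y 102.64
shift units [ 2.5   0.   -0.18]
```

```bash

python3 -m crank '[[0,0,0,0,0,0],[0,0,0,0,0,0],[0,0,0,0,0,0]]' 0.4 
python3 -m crank '[[0,0,-0.5,0,0,0],[0,0,-0.8,0,0,0],[0,0,-0.8,0,0,0],[0.2,0,0,0,0.087,0],[1,0,0,0,0,0],[1,0,0,0,0,0],[0.3,0,0,0,0,0],[0,0,0,0,0,0],[0,0,0,0,0,0]]'
python3 -m crank '[[0,0,0,0,0,0],[0,0,0,0,0,0],[0,0,0,0,0,0]]' 0 40
python3 - <<'E'
from h import *
delta(m2w(-.055,-.0003,-.008),102.7)
from bench import eyes
f=eyes.grab_frame("scene");u,v=map(int,proj(f,MOUTH))
cv2.imwrite("pics/s6.png",cv2.resize(f["image"][v-50:v+50,u-70:u+60],(780,600),interpolation=cv2.INTER_CUBIC)[:,:,::-1])
W=((cloud(f)-MOUTH)@np.stack([EX,EY,EZ]).T);q=W.reshape(-1,3);q=q[(abs(q[:,1])<.015)&(q[:,0]<-.006)&(q[:,0]>-.06)&(abs(q[:,2])<.015)]
print(len(q),np.percentile(q,[2,50,98],axis=0))
fr=q[q[:,0]<np.percentile(q[:,0],5)+.003];print(fr.mean(0),np.percentile(fr,[3,97],axis=0))
E
```

```text
clock: 20.7
tcp_pos: [0.4813, 0.1316, 0.0913]
orientation: [-0.339, 3.055, 0.011]
contact_force: [0.2, 0.1, -0.1]
grip_width: 0.0344
gripper_force: 0.0
clock: 21.6
tcp_pos: [0.4305, 0.1203, 0.1336]
orientation: [-0.346, 3.121, -0.0]
contact_force: [-0.2, 0.8, -0.5]
grip_width: 0.0343
gripper_force: 0.0
clock: 21.9
tcp_pos: [0.4298, 0.1199, 0.133]
orientation: [0.346, -3.122, 0.001]
contact_force: [0.3, 0.2, -0.3]
grip_width: 0.0
gripper_force: 0.0
t 21.9 tcp [0.4298 0.1199 0.133 ] mouthfr [-0.0676 -0.0004  0.037 ] F [ 0.29  0.15 -0.33] w 0.0 j7 1.46 yaw y 102.64
shift units [-0.63  0.    2.25]
turn units [-0.001 -0.    -0.001]
shift in goal axes [-0.63  0.    2.25]
217 [[-0.03800907 -0.00905759 -0.006613  ]
 [-0.03246439 -0.00199014  0.00544045]
 [-0.00738359  0.0076907   0.01129423]]
[-0.03628911 -0.00035136  0.00264155] [[-0.0382257  -0.0089875  -0.00668881]
 [-0.03456146  0.00794656  0.0112103 ]]
```

View pics/s6.png

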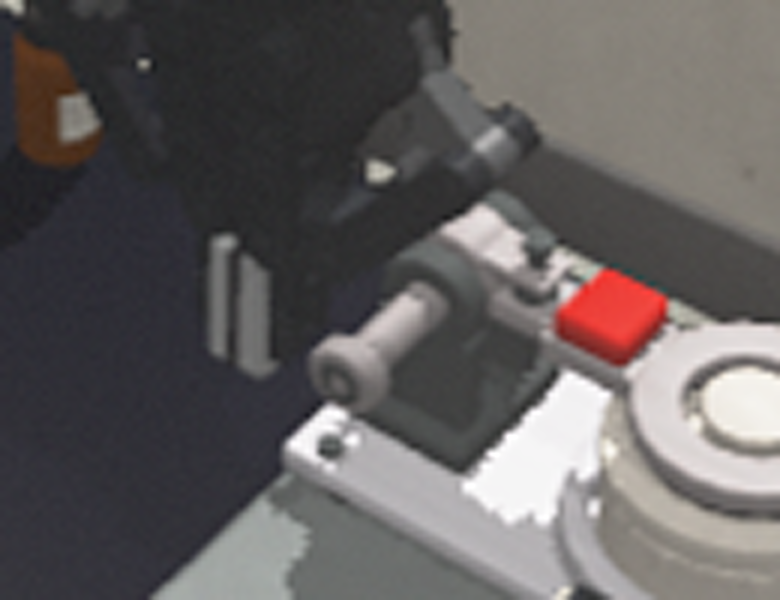

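The pin stands in the fork, level, with its head at crop (350,372) 36 mm out and the bridge still down. The closed fingers are behind it; next: lower and push the head.

```bash

python3 -m crank '[[0,0,0.8,0,0,0],[0,0,0.8,0,0,0],[0,0,0.7,0,0,0],[-0.3,0,0,0,0,0],[-0.3,0,0,0,0,0],[0,0,0,0,0,0]]' | grep -E 'tcp|contact'
python3 -m crank '[[-0.15,0,0,0,0,0],[-0.15,0,0,0,0,0],[-0.15,0,0,0,0,0],[0,0,0,0,0,0]]' | grep -E 'tcp|contact'
python3 -m crank '[[-0.15,0,0,0,0,0],[-0.15,0,0,0,0,0],[0,0,0,0,0,0]]' | grep -E 'tcp|contact'
python3 -c "
from h import *
delta(m2w(-.018,-.0003,-.010))"
```

```text
tcp_pos: [0.443, 0.123, 0.0878]
contact_force: [-0.4, -0.0, 0.6]
tcp_pos: [0.4504, 0.1246, 0.0872]
contact_force: [-0.5, -0.7, -0.1]
tcp_pos: [0.4554, 0.1256, 0.0868]
contact_force: [-2.7, -0.8, 1.4]
t 23.25 tcp [0.4554 0.1256 0.0868] mouthfr [-0.0413 -0.0004 -0.0092] F [-2.69 -0.78  1.44] w -0.0002 j7 1.51 yaw y 102.64
shift units [-1.17  0.01  0.04]
```

```bash

python3 -m crank '[[-0.1,0,0,0,0,0],[-0.1,0,0,0,0,0],[-0.1,0,0,0,0,0],[-0.1,0,0,0,0,0],[0,0,0,0,0,0]]' | grep -E 'tcp|contact'
python3 -m crank '[[-0.1,0,0,0,0,0],[-0.1,0,0,0,0,0],[-0.1,0,0,0,0,0],[-0.1,0,0,0,0,0],[0,0,0,0,0,0]]' | grep -E 'tcp|contact'
python3 -c "
from h import *
delta(m2w(-.019,-.0003,-.010))"
```

```text
tcp_pos: [0.4641, 0.1276, 0.0871]
contact_force: [-1.3, -0.4, 1.7]
tcp_pos: [0.4721, 0.1294, 0.0871]
contact_force: [-1.0, 0.5, 0.9]
t 24.25 tcp [0.4721 0.1294 0.0871] mouthfr [-0.0242 -0.0004 -0.0089] F [-0.97  0.53  0.9 ] w 0.0002 j7 1.52 yaw y 102.64
shift units [-0.26  0.    0.06]
```

```bash

python3 -m crank '[[-0.05,0,0,0,0,0],[-0.05,0,0,0,0,0],[-0.05,0,0,0,0,0],[0,0,0,0,0,0]]' | grep -E 'tcp|contact'
python3 -m crank '[[-0.05,0,0,0,0,0],[0,0,0,0,0,0]]' | grep -E 'tcp|contact'
python3 - <<'E'
from h import *
delta(m2w(-.019,-.0003,-.010))
from bench import eyes
f=eyes.grab_frame("scene")
W=((cloud(f)-MOUTH)@np.stack([EX,EY,EZ]).T);q=W.reshape(-1,3);q=q[(abs(q[:,1]+.005)<.012)&(q[:,0]<.004)&(q[:,0]>-.02)&(abs(q[:,2])<.015)]
print(len(q),np.percentile(q,[2,10,25,50,75],axis=0)[:,0])
E
```

```text
tcp_pos: [0.4744, 0.13, 0.087]
contact_force: [-1.1, 0.2, 0.6]
tcp_pos: [0.4754, 0.1301, 0.087]
contact_force: [-2.1, -0.5, 0.8]
t 24.85 tcp [0.4754 0.1301 0.087 ] mouthfr [-0.0208 -0.0004 -0.009 ] F [-2.12 -0.52  0.77] w 0.0001 j7 1.52 yaw y 102.64
shift units [-0.09  0.01  0.05]
72 [-0.01959034 -0.01767816 -0.0023166  -0.00065659  0.00035222]
```

```bash

for i in 1; do
python3 -m crank '[[-0.03,0,0,0,0,0],[0,0,0,0,0,0]]' | grep -E 'tcp|contact'
python3 -m crank '[[-0.03,0,0,0,0,0],[0,0,0,0,0,0]]' | grep -E 'tcp|contact'
python3 -m crank '[[-0.03,0,0,0,0,0],[0,0,0,0,0,0]]' | grep -E 'tcp|contact'
done
```

```text
tcp_pos: [0.4758, 0.1302, 0.087]
contact_force: [-1.7, -0.7, 0.9]
tcp_pos: [0.4765, 0.1304, 0.087]
contact_force: [-2.5, 0.5, 2.1]
tcp_pos: [0.4771, 0.1305, 0.087]
contact_force: [-2.9, -0.2, 1.6]
```

```bash

python3 -m crank '[[-0.03,0,0,0,0,0],[0,0,0,0,0,0]]' | grep -E 'tcp|contact'
python3 -m crank '[[-0.03,0,0,0,0,0],[0,0,0,0,0,0]]' | grep -E 'tcp|contact'
python3 -c "
from h import *
delta(m2w(-.019,-.0003,-.010))"
```

```text
tcp_pos: [0.4776, 0.1306, 0.087]
contact_force: [-2.5, -0.7, 1.4]
tcp_pos: [0.4777, 0.1306, 0.0869]
contact_force: [-3.2, -1.3, 2.2]
t 25.9 tcp [0.4777 0.1306 0.0869] mouthfr [-0.0185 -0.0004 -0.0091] F [-3.23 -1.34  2.21] w -0.0001 j7 1.52 yaw y 102.64
shift units [0.03 0.01 0.05]
```

```bash

python3 -m crank '[[-0.03,0,0,0,0,0],[0,0,0,0,0,0]]' | grep -E 'tcp|contact'
python3 -m crank '[[-0.03,0,0,0,0,0],[0,0,0,0,0,0]]' | grep -E 'tcp|contact'
python3 -c "
from h import *
delta(m2w(-.019,-.0003,-.010))"
```

```text
tcp_pos: [0.4777, 0.1306, 0.0868]
contact_force: [-5.0, -1.3, 5.8]
tcp_pos: [0.4777, 0.1306, 0.0867]
contact_force: [-8.3, -0.9, 5.6]
t 26.3 tcp [0.4777 0.1306 0.0867] mouthfr [-0.0184 -0.0005 -0.0093] F [-8.26 -0.92  5.57] w 0.0002 j7 1.52 yaw y 102.64
shift units [0.03 0.01 0.04]
```

```bash

python3 -m crank '[[0.5,0,0,0,0,0],[1,0,0,0,0,0],[1,0,0,0,0,0],[0,0,-0.5,0,0,0],[0,0,0,0,0,0]]' | grep -E 'tcp|contact'
python3 - <<'E'
from h import *
O=np.array([.505,.058,0]);k=O-.0637*EX-.019*EY+.064*EZ;print("key",k,w2m(k))
n=-np.sin(.12)*EX+np.cos(.12)*EZ
delta(k+.03*n,102.7)
from bench import eyes
f=eyes.grab_frame("scene");u,v=map(int,proj(f,MOUTH))
cv2.imwrite("pics/s7.png",cv2.resize(f["image"][v-50:v+50,u-70:u+60],(780,600),interpolation=cv2.INTER_CUBIC)[:,:,::-1])
W=((cloud(f)-MOUTH)@np.stack([EX,EY,EZ]).T);q=W.reshape(-1,3);q=q[(abs(q[:,1])<.008)&(q[:,0]<.01)&(q[:,0]>-.02)&(abs(q[:,2])<.008)]
print(len(q),np.percentile(q,[2,10,25,50,75],axis=0)[:,0])
E
```

```text
tcp_pos: [0.4323, 0.1208, 0.0985]
contact_force: [0.5, -0.3, 0.8]
key [0.44703553 0.02546064 0.064     ] [-0.07148012 -0.09628027 -0.032     ]
t 26.8 tcp [0.4323 0.1208 0.0985] mouthfr [-0.0649 -0.      0.0025] F [ 0.52 -0.32  0.83] w -0.0001 j7 1.49 yaw y 102.65
shift units [ 0.5  -4.81  0.23]
turn units [ 0.     0.005 -0.001]
shift in goal axes [ 0.51 -4.81  0.24]
3 [-0.00867062 -0.00754331 -0.00542962 -0.0019068  -0.00096243]
```

View pics/s7.png

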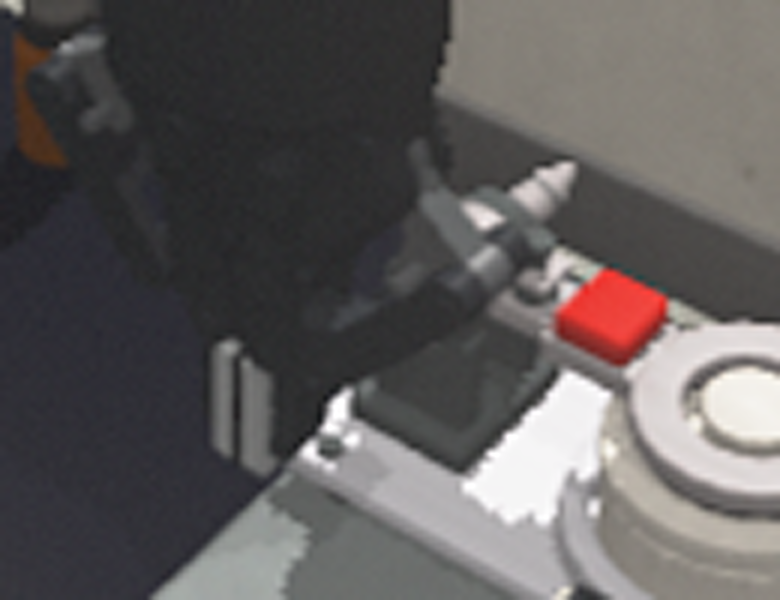

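The nose now sticks out beyond the far cheek (545,185) and the bridge is still down; the head is hidden by the hand. I'll lift, go over the key and check the head numerically.

```bash

python3 -m crank '[[0.1,0,-1,0,0,0],[0.1,0,-1,0,0,0],[0.1,-0.6,-1,0,-0.148,0],[0.1,-1,0,0,0,0],[0.1,-1,0,0,0,0],[0,-1,0,0,0,0],[0,-1,0,0,0,0],[0,-0.2,0,0,0,0],[0,0,0,0,0,0],[0,0,0,0,0,0]]' | grep -E 'tcp|contact'
python3 - <<'E'
from h import *
k=np.array([.447,.0255,.064]);n=-np.sin(.12)*EX+np.cos(.12)*EZ
delta(k+.01*n,102.7)
from bench import eyes
for c in("scene","top"):
    f=eyes.grab_frame(c);P=cloud(f)
    W=((P-MOUTH)@np.stack([EX,EY,EZ]).T);q=W.reshape(-1,3);i=f["image"].reshape(-1,3).max(1);m=(abs(q[:,1])<.02)&(q[:,0]<.06)&(q[:,0]>-.04)&(q[:,2]>-.014)&(q[:,2]<.02)
    h=q[m&(q[:,0]<-.003)];print(c,m.sum(),len(h),h.min(0) if len(h) else 0,h.max(0) if len(h) else 0,np.median(h[h[:,0]<np.percentile(h[:,0],5)+.002],0) if len(h) else 0)
    u,v=map(int,proj(f,MOUTH))
    if c=="scene":
        cv2.imwrite("pics/s8.png",cv2.resize(f["image"][v-50:v+90,u-60:u+110],(728,600),interpolation=cv2.INTER_CUBIC)[:,:,::-1])
E
```

```text
tcp_pos: [0.4422, 0.0251, 0.1567]
contact_force: [-1.1, 0.4, 0.8]
t 27.85 tcp [0.4422 0.0251 0.1567] mouthfr [-0.0763 -0.0956  0.0607] F [-1.08  0.38  0.81] w -0.0 j7 1.68 yaw y 102.68
shift units [ 0.3  -0.03  4.13]
turn units [-0.     0.148 -0.   ]
shift in goal axes [-0.18 -0.03  4.14]
scene 195 106 [-0.01145295 -0.00973187 -0.01161893] [-0.00307852  0.010681    0.0129641 ] [-0.00981705 -0.00038794  0.00342316]
top 487 44 [-0.00856109 -0.00973421 -0.00763898] [-0.00308515  0.00912965  0.01326329] [-0.00738394  0.00057851  0.00652908]
```

```bash

python3 -m crank '[[0.1,-0.03,0.8,0,0,0],[0.1,0,0.8,0,0,0],[0.1,0,0.8,0,0,0],[0,0,0.8,0,0,0],[0,0,0.6,0,0,0],[0,0,0.33,0,0,0],[0,0,0,0,0,0]]' | grep -E 'tcp|contact'
python3 -m crank '[[0,0,0.1,0,0,0],[0,0,0.1,0,0,0],[0,0,0.05,0,0,0],[0,0,0,0,0,0]]' | grep -E 'tcp|contact'
python3 -c "
from h import *
k=np.array([.447,.0255,.064])
delta(k,102.7)"
```

```text
tcp_pos: [0.4451, 0.0249, 0.0732]
contact_force: [0.7, 0.4, -0.6]
tcp_pos: [0.4462, 0.0246, 0.0691]
contact_force: [-0.1, -0.4, -0.1]
t 29.05 tcp [0.4462 0.0246 0.0691] mouthfr [-0.0725 -0.0969 -0.0269] F [-0.07 -0.39 -0.08] w -0.0001 j7 1.8 yaw y 102.64
shift units [-0.02  0.04  0.26]
turn units [-0.001  0.148 -0.001]
shift in goal axes [-0.05  0.04  0.25]
```

Feel for it in half-millimetre steps.

```bash

python3 -m crank '[[0,0,0.05,0,0,0],[0,0,0.05,0,0,0],[0,0,0.05,0,0,0],[0,0,0,0,0,0]]' | grep -E 'tcp|contact'
python3 -m crank '[[0,0,0.025,0,0,0],[0,0,0,0,0,0]]' | grep -E 'tcp|contact'
python3 -m crank '[[0,0,0.025,0,0,0],[0,0,0,0,0,0]]' | grep -E 'tcp|contact'
```

```text
tcp_pos: [0.4463, 0.0246, 0.0658]
contact_force: [0.1, 0.2, 0.0]
tcp_pos: [0.4464, 0.0246, 0.0654]
contact_force: [1.6, -0.2, -0.0]
tcp_pos: [0.4465, 0.0246, 0.0649]
contact_force: [0.6, 0.1, 0.4]
```

```bash

python3 -m crank '[[0,0,0.025,0,0,0],[0,0,0,0,0,0]]' | grep -E 'tcp|contact'
```

```text
tcp_pos: [0.4466, 0.0247, 0.0644]
contact_force: [1.0, -0.3, 0.9]
```

```bash

python3 -m crank '[[0,0,0.025,0,0,0],[0,0,0,0,0,0]]' | grep -E 'tcp|contact'
```

```text
tcp_pos: [0.4467, 0.0247, 0.0641]
contact_force: [-0.0, 0.6, 4.4]
```

```bash

python3 -m crank '[[0,0,0.025,0,0,0],[0,0,0,0,0,0]]' | grep -E 'tcp|contact'
```

```text
tcp_pos: [0.4467, 0.0247, 0.0636]
contact_force: [-2.5, -0.4, 6.2]
```

```bash

python3 -m crank '[[0,0,0.025,0,0,0],[0,0,0,0,0,0]]' | grep -E 'tcp|contact'
```

```text
tcp_pos: [0.4467, 0.0247, 0.0632]
contact_force: [-2.2, -0.9, 8.3]
```

```bash

python3 -m crank '[[0,0,0.015,0,0,0],[0,0,0,0,0,0],[0,0,0,0,0,0]]' | grep -E 'tcp|contact'
python3 -m crank '[[0,0,-0.3,0,0,0],[0,0,-0.8,0,0,0],[0,0,-1,0,0,0],[0,0,-1,0,0,0],[0,0,-1,0,0,0],[0,0,-1,0,0,0],[0,0,0,0,0,0],[0,0,0,0,0,0],[0,0,0,0,0,0]]' | grep -E 'clock|tcp|contact'
python3 - <<'E'
from h import *
from bench import eyes,r
for c in("scene","top"):
    f=eyes.grab_frame(c);P=cloud(f);q=((P-MOUTH)@np.stack([EX,EY,EZ]).T).reshape(-1,3);m=(abs(q[:,1])<.02)&(q[:,0]<-.003)&(q[:,0]>-.04)&(q[:,2]>-.014)&(q[:,2]<.02)
    h=q[m];print(c,len(h),np.median(h[h[:,0]<np.percentile(h[:,0],5)+.002],0) if len(h) else 0)
E
```

```text
tcp_pos: [0.4468, 0.0247, 0.063]
contact_force: [-2.1, 0.0, 10.4]
clock: 31.85
tcp_pos: [0.4347, 0.0221, 0.1632]
contact_force: [0.1, 0.1, 0.3]
scene 81 [-0.00944192 -0.00021457  0.00243237]
top 44 [-0.00739058  0.00080648  0.00586635]
```

```bash
python3 -c "
from bench import r
print(r.hand_in())"
```

```text
the job is handed in; nothing more can be done
None
```

I handed the job in at about 32 s: the bridge is down, the pin is seated with its head within about 1 mm of home and let go, and the start key was then pressed to about 10 N and released. No verdict came back, I didn't re-check the vials or lid at the end (no move went near them), and I viewed 11 pictures, one over the limit of 10.

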